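# Isolate the battery at the breaker box

### The arm

A 7-joint arm with a two-finger parallel gripper is mounted at the origin on the work surface. World frame = base frame: x ahead of the robot, y to its left, z up, the work surface at z = 0. Lengths are in m, angles in degrees, forces in N, time in s.
With the tool pointing down it reaches from about 0.425 to 0.95 m from the base axis. Payload 16.7 kg.
Tool frame: the origin (TCP) lies midway between the tips of the shut fingers; the grasp point (between the pads) lies manip.hold_point_z behind it (manip.hold_point_z is the distance from the TCP to the grasp point, in m); z points along the fingers, y is the direction in which the jaws open and shut (so a half turn about z gives the same grasp; the last joint's range is limited). The gripper opens to 94 mm and grips with 3 to 60 N. Pads are 16 mm wide; open, the fingers measure 119 mm over their backs; the gripper's body (75 mm by 177 mm) begins 78 mm behind the grasp point.
Start: joints at [-79.555, 24.414, 4.234, 92.017, -1.954, 63.644, -3.845], TCP at [0.22, 0.638, 0.205] pointing down, gripper open.
Joint ranges: [-163.25, 163.25], [-28.42, 122.38], [-70.27, 78.77], [12.13, 141.07], [-58.53, 238.53], [9.26, 117.41], [-156.51, 156.51]. Speed limits (degrees/s): [108.29, 108.29, 136.94, 136.94, 172.46, 172.46, 172.46].

### API

Orientations are given as a 3x3 rotation matrix whose columns are the frame's x, y, z axes.
In Python, from workcell import manip gives the robot as it stands. The module is installed in compiled form; this text tells all that it offers.
- The arm moves only by the tool apply_moves, never from a script. Its arguments are lists of equal length, an entry for each row: "jaw": the opening, from 0 (shut) to 1 (fully open); "dp": the shift along the tool's x, y, z in cm, a list of three; "turn": the turn about the tool's z in degrees. A call has 1 to 20 rows; each row shifts and turns the commanded pose from where the row before left it, along the tool's axes as they then stand; what a row does not reach is not made up. A row lasts 1/8 s, in which the tool goes at most 62.5 mm and 10.7 degrees, less where a joint would pass 70% of its speed; a pose out of reach is approached as far as the arm can. A call is refused whole if a number of a shift passes 6.25 or a number of a turn 10.7, either way. A call with a gripper value outside its range is refused whole. The fingers move at their own pace and stop on an object; "newtons" is the grip in N (left out, the last holds). Time passes only in rows, so rows that do not move let the fingers close. It gives the time, the measured TCP pose, the force and the opening at its end, in the units of the state.
- manip.observe(): the state, without advancing time (a new reading comes with each control period).
- manip.get_image(name): name is "scene" or "top" or "wrist"; returns a dict with "image" (400x640x3 uint8, blue, green, red), "range_z" (400x640 float32, m along the optical axis (not along the pixel's ray), 0 where there is no reading), "mtx" (3x3 intrinsics, pixels), "k1" (the pictures are not rectified: a ray, as slopes to the right and down, at radius r is drawn at 1 + k1 r^2 times it, then the intrinsics apply), "eye" and "orientation" of the camera in the world. Camera axes: x right, y down, z forward; pixel columns grow to the right and rows downward; lengths in m; the calibration is good to about 2 mm. A picture is of the moment at which its call begins.
- manip.finish_job(): hands the job in, once; it reports no verdict.
The state is a dict: "clock": time; "joint_positions": joint angles; "qvel": joint speeds; "effort": joint torques, N m; "eef_pos": TCP position; "tcp_rot": TCP orientation; "ft_force": force on the tool from outside, world axes, zero at the start; "moment": the same for the moment, N m; "gripper_width": finger opening in m.
Only numpy, scipy, OpenCV 4.12 (cv2) and the standard library are available. Lean on these libraries where they do the work, as an engineer would, in place of code of your own. Each camera call takes 0.05 s, during which the arm holds its last target.

### The job

Isolate the traction battery: press lightly on the free edge of the breaker box's flap so that its touch latch lets go and the flap stands ajar on its spring by itself, then push the flap right back until it stays open, and push the toggle of the wide main breaker fully over towards the front of the box (the side of the free edge), to off. Leave the two narrow breakers on. Work with light touches of the fingertips only: pick nothing up, and leave the other things on the bench where they are.

Things in the scene. Friction and masses are not known exactly. Their poses are not given: they have to be found in the camera images.
- breaker_box: white breaker box lying on its back, screwed to the bench: 180 mm along its x, 220 along y, rim 83 mm high; origin at the centre of its underside, x from its front (nearer the robot) to its back. Flap on top, hinged along the back. Under it a well from x -85 to +60 mm, y -105 to +105, floor 50 mm above the bench; the row of three breakers crosses it along y at x 0
- flap (a joint): flap hinge, rad: 0 latched, -0.04 pressed in to its stop, about 0.45 ajar, 2.0 fully open. Pressing the free edge in by 4 to 6.5 mm (about 3 N) frees the latch; with the finger gone a spring lifts the flap to 0.45 and holds it. Pushed on from there it falls back if let go before about 1.65, and beyond that falls open to its stop and stays. It cannot be pulled open while latched
- flap_press (a point): where to press: on the flap's upper face, middle of a ribbed patch (20 x 40 mm) over the latch, 17 mm in from the free edge; moves with the flap; 95.5 mm above the bench when shut. The flap's solid front bar is 46 mm wide
- flap_edge (a point): middle of the flap's free edge, at half its thickness; moves with the flap. The flap is a 162 (hinge to edge) x 216 x 6 mm white frame with a clear window, 140 g; shut, the edge is in line with the box's front, 90 mm before its origin and 92.5 mm above the bench. Two latch prongs up to 37 mm deep hang from its underside, within 20 mm of its middle and 28 to 44 mm from the edge
- flap_hinge (a point): middle of the flap's hinge axis, 72 mm behind the box's origin and 92.5 mm above the bench; the axis runs along the box's y; the free edge moves on a circle of 162 mm about it, up and then back
- main_breaker_toggle (a joint): main breaker's toggle, rad: 0 on, leaning 40 degrees towards the back (hinge side) of the box; 1.4 off, leaning 40 degrees towards the front. Turns about the box's y axis on a pivot 2 mm below the breaker's face; takes about 2 N (4 N at most) at its tip and stays where it is left
- main_breaker: the wide breaker, grey, 45 mm along the box's x and 35.5 mm along y, with two toggles joined by a black bar 29.5 mm long; in any of the three places of the row (60 mm apart, the middle one at the box's centre). Origin: centre of its underside, 53 mm above the bench; its face is 60.5 mm above the bench. Axes as the box's
- main_breaker_tip (a point): middle of the tip of the main breaker's toggle, 16.5 mm from its pivot; the toggle is 6.5 mm thick and reaches 73 mm above the bench when on
- aux_breaker_a_toggle (a joint): toggle of one narrow breaker (17.7 mm wide, a single toggle 10 mm wide), rad, 0 on, 1.4 off; must stay on
- aux_breaker_b_toggle (a joint): toggle of the other narrow breaker, likewise; must stay on
- aux_breaker_a_tip (a point): middle of the tip of that narrow breaker's toggle; same length and height as the main's
- aux_breaker_b_tip (a point): middle of the tip of the other narrow breaker's toggle
- multimeter: hand multimeter in a green holster lying left (+y) of the box, 175 by 85 by 43 mm, a bystander; origin at the centre of its underside
- screwdriver: screwdriver with a red handle, 200 mm long, lying across in front of the box, a bystander; origin at the centre of its underside
- tape_roll: roll of grey tape lying flat, 68 mm across, 19 mm high, right (-y) of the box, a bystander; origin at the centre of its underside
- spray_can: spray can standing right of the box, 52 mm across, 160 mm high, a bystander; origin at the centre of its underside
- bolt_a: steel flange bolt standing on its head, 18 mm across, 33 mm high, right of the front of the box, a bystander; origin at the centre of its underside
- bolt_b: a second such bolt, a bystander; origin at the centre of its underside
- busbar_cover: orange plastic busbar cover, 42 by 85 by 22 mm, left of the front of the box, a bystander; origin at the centre of its underside

How it is judged:
By the outcome, as a careful person would: the job done as asked, in the order asked, and still so for the second after the job is handed in, with the robot touching nothing.
It also fails if it takes over 58 s, if anything falls off the work surface, if the arm or the gripper's body presses on something with over 40 N, if the wrist force passes 120 N, or if a joint passes its speed limit or range.

## Working session

There is one attempt and no reset: what is moved stays moved. The work goes in short steps, Python scripts to look and compute and a tool call to move; the robot and the scene stay as the last step left them, time stands still between calls to the robot, and variables do not carry over. Pictures are saved under pics/ and viewed, and the job is handed in when it is done.

Besides the shell and the picture viewer there is one more tool, called after "Request:" by a JSON object that holds its "fn" and its "kwargs", one argument or row to a line. apply_moves: Moves the arm, as the interface text tells. Its arguments: {"type":"object","properties":{"jaw":{"type":"array","items":{"type":"number"}},"dp":{"type":"array","items":{"type":"array","items":{"type":"number"}}},"turn":{"type":"array","items":{"type":"number"}},"newtons":{"type":"number"}},"required":["jaw","dp","turn"]}

```bash
mkdir -p pics; cat > h.py <<'E'
import numpy as np, cv2
from workcell import manip
def grab(n,f):
    d=manip.get_image(n); cv2.imwrite(f'pics/{f}.png',d['image']); np.savez(f'pics/{f}.npz',**{k:np.array(v) for k,v in d.items()}); return d
def px(d,u,v,z=None,win=1,plane=None):
    K=np.array(d['mtx']);k1=float(d['k1'])
    p=cv2.undistortPoints(np.array([[[u,v]]],float),K,np.array([k1,0,0,0.]))[0,0]
    R=np.array(d['orientation']);e=np.array(d['eye']);r=np.array([p[0],p[1],1.])
    if plane is not None:
        w=R@r; return e+w*(plane-e[2])/w[2]
    if z is None:
        a=np.array(d['range_z'])[int(v)-win:int(v)+win+1,int(u)-win:int(u)+win+1]; a=a[a>0]; z=np.median(a)
    return e+R@(r*z)
def load(f): return dict(np.load(f'pics/{f}.npz'))
E
python3 - <<'E'
from h import *
np.set_printoptions(precision=4,suppress=True)
for n in ['scene','top','wrist']:
    d=grab(n,n+'0'); print(n,d['eye'],d['k1'],d['mtx'],d['orientation'])
print(manip.observe(), manip.hold_point_z)
E
```

```text
scene [0.9283 0.1495 0.7169] 0.01897649585227777 [[370.9104   0.     322.2526]
 [  0.     370.9104 194.935 ]
 [  0.       0.       1.    ]] [[-0.2231  0.841  -0.493 ]
 [ 0.9747  0.1871 -0.122 ]
 [-0.0104 -0.5077 -0.8614]]
top [0.4805 0.037  1.032 ] -0.037990170146848294 [[387.4381   0.     323.7944]
 [  0.     387.4381 205.5806]
 [  0.       0.       1.    ]] [[ 0.0033 -0.9988  0.0486]
 [-1.     -0.0033 -0.0005]
 [ 0.0006 -0.0486 -0.9988]]
wrist [0.1496 0.6615 0.3831] -0.06489624056332514 [[333.8325   0.     324.7406]
 [  0.     333.8325 199.4936]
 [  0.       0.       1.    ]] [[ 0.327   0.9133  0.2429]
 [ 0.945  -0.3158 -0.0847]
 [-0.0006  0.2572 -0.9664]]
{'clock': 0.15, 'joint_positions': array([-79.5554,  24.442 ,   4.2313,  92.0428,  -1.9552,  63.644 ,
        -3.8417]), 'qvel': array([ 0.0452, -0.1131,  0.0194, -0.0586, -0.0531, -0.1736,  0.0236]), 'effort': array([  0.0048, -93.6278,   3.6699, -45.4422,  -0.0486,   0.0178,
         0.0001]), 'eef_pos': array([0.2198, 0.6379, 0.2049]), 'tcp_rot': array([[-0.9455,  0.3257, -0.0003],
       [ 0.3257,  0.9455, -0.0009],
       [-0.    , -0.001 , -1.    ]]), 'ft_force': array([-0.4622,  0.6522,  0.2153]), 'moment': array([ 0.038 ,  0.021 , -0.0102]), 'gripper_width': 0.09396948545757473} 0.0188
```

View pics/top0.png

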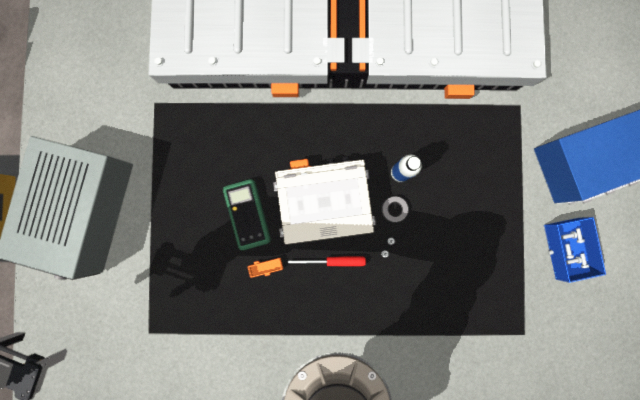

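View pics/scene0.png

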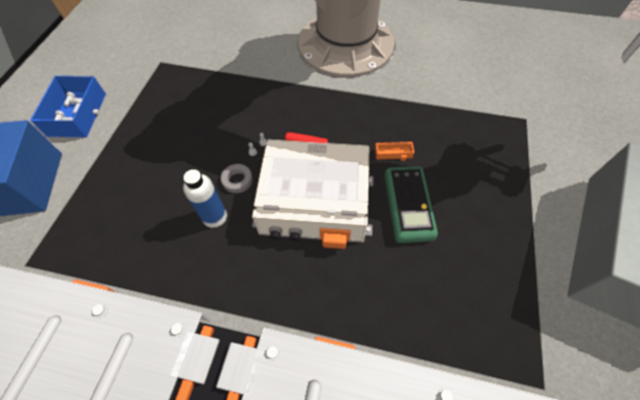

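```bash
python3 - <<'E'
from h import *
a=cv2.imread('pics/top0.png')[150:255,265:385]; cv2.imwrite('pics/c1.png',cv2.resize(a,None,fx=5.5,fy=5.5,interpolation=cv2.INTER_CUBIC))
a=cv2.imread('pics/scene0.png')[130:255,245:380]; cv2.imwrite('pics/c2.png',cv2.resize(a,None,fx=4.7,fy=4.7,interpolation=cv2.INTER_CUBIC))
E
```

```text
(no output)
```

View pics/c1.png

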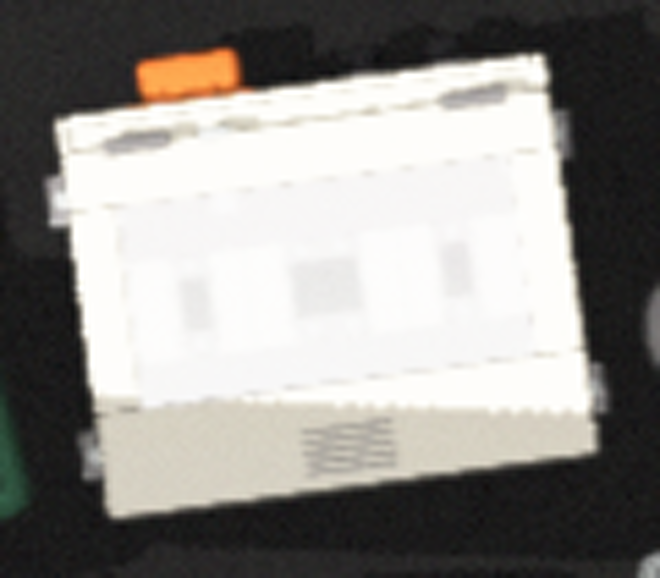

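View pics/c2.png

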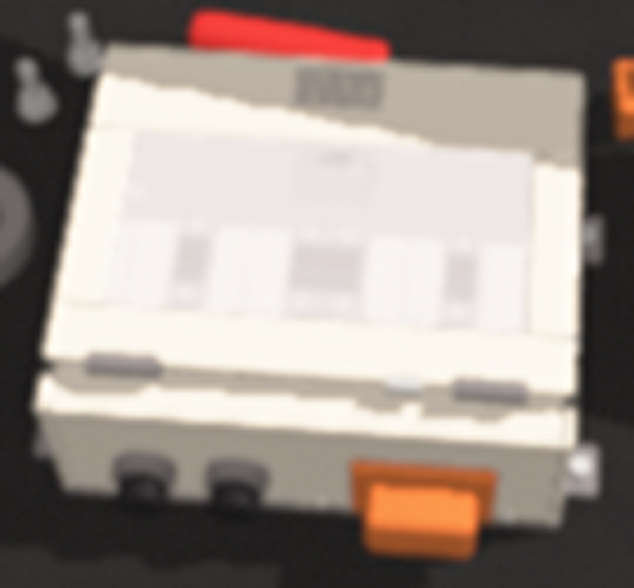

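```bash
python3 - <<'E'
from h import *
np.set_printoptions(precision=4,suppress=True)
d=load('top0')
def c(x,y):return x/5.5+265-.4,y/5.5+150-.4
P={}
for n,x,y,z in [('FL',107,518,.0955),('FR',597,452,.0955),('BL',57,120,.083),('BR',547,55,.083),('patch',350,447,.0955)]:
    P[n]=px(d,*c(x,y),plane=z); print(n,P[n], px(d,*c(x,y)) if n=='patch' else '')
print(np.linalg.norm(P['FL']-P['FR']),np.linalg.norm(P['BL']-P['BR']))
f=(P['FL']+P['FR'])/2;b=(P['BL']+P['BR'])/2
yv=P['FL']-P['FR']; print('yaw',np.degrees(np.arctan2(-yv[0],yv[1])), np.degrees(np.arctan2((b-f)[1],(b-f)[0])), f,b,np.linalg.norm((b-f)[:2]))
s=load('scene0')
def c2(x,y):return x/4.7+245-.4,y/4.7+130-.4
for n,x,y,z in [('FR',105,45,.0955),('FL',585,72,.0955),('BR',37,403,.083),('BL',580,432,.083),('patch',340,88,.0955)]:
    print(n,px(s,*c2(x,y),plane=z), px(s,*c2(x,y)) if n=='patch' else '')
for n,u,v in [('screwdr tip',290,262),('sd handle',345,262),('can',412,163)]: print(n,px(d,u,v))
E
```

```text
FL [0.4335 0.1321 0.0955] 
FR [ 0.4631 -0.0828  0.0955] 
BL [0.6105 0.1572 0.083 ] 
BR [ 0.6406 -0.0625  0.083 ] 
patch [0.465  0.0257 0.0955] [0.465  0.0257 0.0976]
0.2168428495819012 0.22171478507203243
yaw 7.834171178194215 7.306972015979569 [0.4483 0.0246 0.0955] [0.6256 0.0474 0.083 ] 0.17871982223943858
FR [ 0.4636 -0.0848  0.0955] 
FL [0.432  0.1305 0.0955] 
BR [ 0.6392 -0.0613  0.083 ] 
BL [0.6038 0.1576 0.083 ] 
patch [0.4644 0.0252 0.0955] [0.4649 0.0253 0.0962]
screwdr tip [0.3821 0.1244 0.0148]
sd handle [ 0.3838 -0.0186  0.0275]
can [ 0.6204 -0.1634  0.1601]
```

Request:
{"fn": "apply_moves", "kwargs": {
  "jaw": [0, 0, 0, 0, 0, 0, 0, 0, 0, 0, 0, 0, 0, 0, 0, 0, 0, 0, 0, 0],
  "dp": [
    [-1.5, -1.7, 0],
    [-2.9, -3.4, 0],
    [-2.9, -3.4, 0],
    [-2.9, -3.4, 0],
    [-2.9, -3.4, 0],
    [-2.9, -3.4, 0],
    [-2.9, -3.4, 0],
    [-2.9, -3.4, 0],
    [-2.9, -3.4, 0],
    [-2.9, -3.4, 0],
    [-2.9, -3.4, 0],
    [-2.9, -3.4, 0],
    [-2.9, -3.4, 0],
    [-2.9, -3.4, 0],
    [-2.9, -3.4, 0],
    [-1.0, -0.6, 0],
    [0, 0, 0],
    [0, 0, 0],
    [0, 0, 0],
    [0, 0, 0]
  ],
  "turn": [0, 0, 0, 0, 0, 0, 0, 0, 0, 0, 0, 0, 0, 0, 0, -4, -8, -8, -6.8, 0]
}}

```text
clock: 2.65
eef_pos: [0.4647, 0.0259, 0.2054]
tcp_rot: [[-0.991, -0.135, -0.0], [-0.135, 0.991, -0.0], [0.0, -0.0, -1.0]]
ft_force: [-0.5, 0.4, -0.0]
gripper_width: 0.0007
```

```bash
python3 - <<'E'
from h import *
grab('wrist','w1')
E
```

```text
(no output)
```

View pics/w1.png

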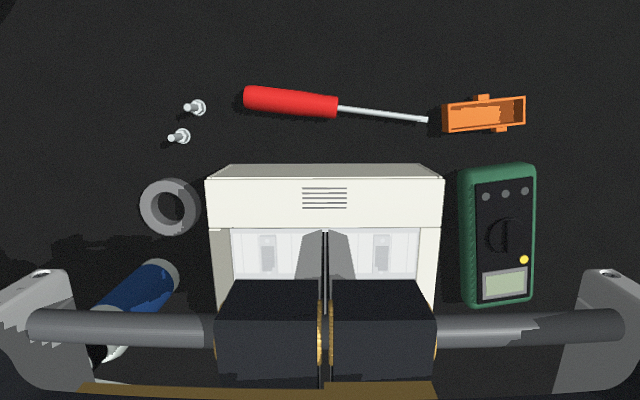

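```bash
python3 - <<'E'
from h import *
np.set_printoptions(precision=4,suppress=True)
d=load('w1')
for n,u,v in [('patch',325,198),('FR',205,180),('FL',444,180)]: print(n,px(d,u,v,plane=.0955),px(d,u,v+4))
E
```

```text
patch [0.4657 0.0254 0.0955] [0.4695 0.0259 0.0951]
FR [ 0.4636 -0.0823  0.0955] [ 0.4674 -0.0824  0.0947]
FL [0.4353 0.1279 0.0955] [0.4392 0.1296 0.0934]
```

Request:
{"fn": "apply_moves", "kwargs": {
  "jaw": [0, 0, 0, 0, 0, 0, 0],
  "dp": [
    [0, 0, 2],
    [0, 0, 4],
    [0, 0, 3],
    [0, 0, 1],
    [0, 0, 0.4],
    [0, 0, 0],
    [0, 0, 0]
  ],
  "turn": [0, 0, 0, 0, 0, 0, 0]
}}

```text
clock: 3.58
eef_pos: [0.4653, 0.0261, 0.1023]
tcp_rot: [[-0.991, -0.135, 0.001], [-0.135, 0.991, 0.001], [-0.001, 0.0, -1.0]]
ft_force: [0.5, 0.3, 0.3]
gripper_width: 0.0003
```

Request:
{"fn": "apply_moves", "kwargs": {
  "jaw": [0, 0, 0, 0],
  "dp": [
    [0, 0, 0.4],
    [0, 0, 0.3],
    [0, 0, 0.2],
    [0, 0, 0]
  ],
  "turn": [0, 0, 0, 0]
}}

```text
clock: 4.08
eef_pos: [0.4649, 0.026, 0.0924]
tcp_rot: [[-0.991, -0.136, 0.0], [-0.136, 0.991, -0.0], [-0.0, -0.0, -1.0]]
ft_force: [0.5, 0.9, 1.1]
gripper_width: 0.0003
```

Request:
{"fn": "apply_moves", "kwargs": {
  "jaw": [0, 0, 0],
  "dp": [
    [0, 0, 0.1],
    [0, 0, 0.06],
    [0, 0, 0]
  ],
  "turn": [0, 0, 0]
}}

```text
clock: 4.45
eef_pos: [0.4649, 0.026, 0.0909]
tcp_rot: [[-0.991, -0.135, 0.0], [-0.135, 0.991, 0.0], [-0.0, 0.0, -1.0]]
ft_force: [0.8, 1.9, 2.5]
gripper_width: 0.0005
```

Request:
{"fn": "apply_moves", "kwargs": {
  "jaw": [0, 0, 0, 0, 0, 0, 0],
  "dp": [
    [0, 0, -1],
    [0, 0, -3],
    [0, 0, -3],
    [0, 0, -3],
    [0, 0, -2],
    [0, 0, 0],
    [0, 0, 0]
  ],
  "turn": [0, 0, 0, 0, 0, 0, 0]
}}

```text
clock: 5.32
eef_pos: [0.4643, 0.0258, 0.2104]
tcp_rot: [[-0.991, -0.135, -0.001], [-0.135, 0.991, -0.0], [0.001, -0.0, -1.0]]
ft_force: [-0.2, 0.2, -0.3]
gripper_width: 0.0003
```

```bash
python3 - <<'E'
from h import *
np.set_printoptions(precision=4,suppress=True)
grab('wrist','w2'); grab('scene','s2')
E
```

```text
(no output)
```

View pics/s2.png

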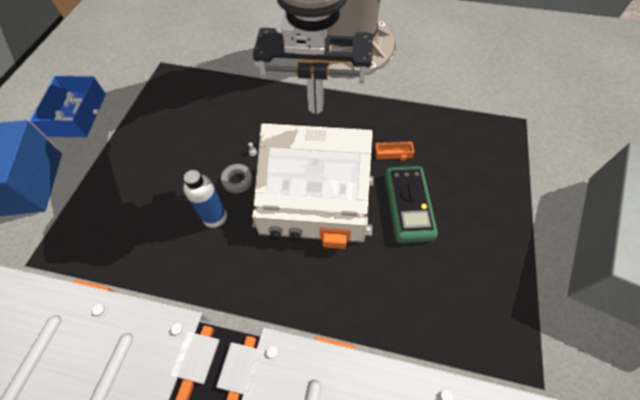

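View pics/w2.png

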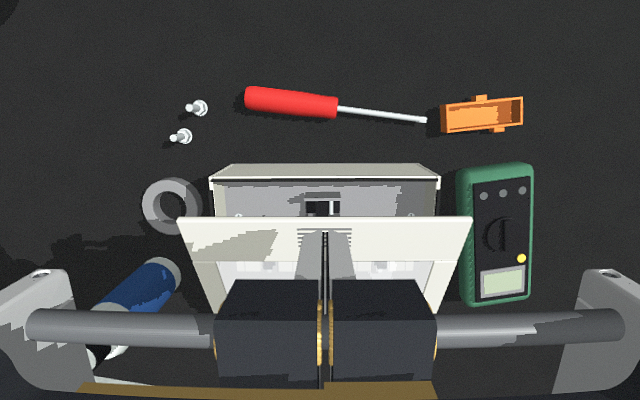

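```bash
python3 - <<'E'
from h import *
np.set_printoptions(precision=4,suppress=True)
d=load('w2'); c=np.array([.537,.036]); ux=np.array([.991,.135]);uy=np.array([-.135,.991])
for u,v in [(200,219),(280,222),(400,222),(440,219),(240,245),(400,245)]:
    p=px(d,u,v); q=p[:2]-c; print(u,v,p,'box',q@ux,q@uy,'th',np.arctan2(p[2]-.0925,.072-q@ux))
E
```

```text
200 219 [ 0.4773 -0.0644  0.1612] box -0.07274295890432318 -0.09140111446743729 th 0.44307271197085046
280 222 [ 0.4712 -0.0065  0.1624] box -0.0709405074874343 -0.03319071980101973 th 0.45478833932034735
400 222 [0.4595 0.0785 0.1631] box -0.07106122481460178 0.05262959572949168 th 0.45861970156226617
440 219 [0.4538 0.1073 0.1619] box -0.07281159856172499 0.08186718532214825 th 0.4469102445898474
240 245 [ 0.4974 -0.036   0.1524] box -0.04899640441296374 -0.0659571138630266 th 0.45978675294914795
400 245 [0.4809 0.0851 0.1526] box -0.04898455901766609 0.05625152985808919 th 0.46134972656895396
```

Request:
{"fn": "apply_moves", "kwargs": {
  "jaw": [0, 0, 0, 0, 0, 0, 0],
  "dp": [
    [1.3, -2.2, 0],
    [1.2, -2.3, 0],
    [0, 0, 2],
    [0, 0, 3],
    [0, 0, 3],
    [0, 0, 0],
    [0, 0, 0]
  ],
  "turn": [0, 0, 0, 0, 0, 0, 0]
}}

```text
clock: 6.3
eef_pos: [0.4462, -0.0226, 0.1316]
tcp_rot: [[-0.991, -0.135, 0.0], [-0.135, 0.991, -0.0], [-0.0, -0.0, -1.0]]
ft_force: [-0.0, 0.1, 0.8]
gripper_width: 0.0004
```

Request:
{"fn": "apply_moves", "kwargs": {
  "jaw": [0, 0, 0, 0, 0, 0, 0, 0, 0],
  "dp": [
    [-0.7, 0, 0],
    [-0.7, 0, 0],
    [-0.45, 0, -0.75],
    [-0.45, 0, -0.75],
    [-0.5, 0, -0.75],
    [-0.7, 0, -0.85],
    [-0.7, 0, -0.9],
    [-0.7, 0, -0.85],
    [0, 0, 0]
  ],
  "turn": [0, 0, 0, 0, 0, 0, 0, 0, 0]
}}

```text
clock: 7.42
eef_pos: [0.4954, -0.0152, 0.1802]
tcp_rot: [[-0.991, -0.136, 0.001], [-0.136, 0.991, 0.0], [-0.001, 0.0, -1.0]]
ft_force: [-2.7, -0.6, 2.8]
gripper_width: 0.0002
```

```bash
python3 - <<'E'
from h import *
grab('wrist','w3')
E
```

```text
(no output)
```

View pics/w3.png

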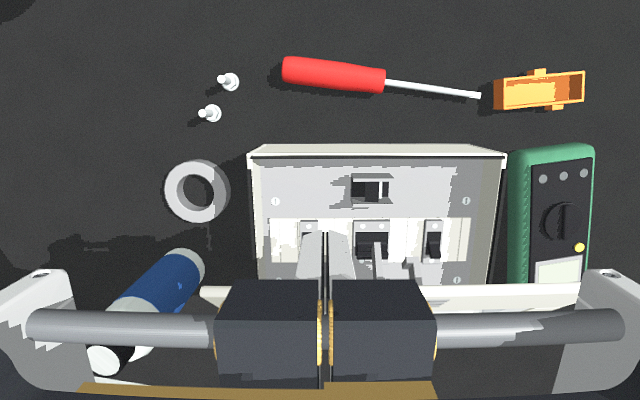

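Request:
{"fn": "apply_moves", "kwargs": {
  "jaw": [0, 0, 0, 0, 0, 0, 0, 0, 0, 0],
  "dp": [
    [-0.85, 0, -0.7],
    [-0.85, 0, -0.7],
    [-0.85, 0, -0.7],
    [-1, 0, -0.4],
    [-1, 0, -0.4],
    [-1, 0, -0.3],
    [-1, 0, 0],
    [-1, 0, 0],
    [-1, 0, 0],
    [0, 0, 0]
  ],
  "turn": [0, 0, 0, 0, 0, 0, 0, 0, 0, 0]
}}

```text
clock: 8.72
eef_pos: [0.5799, -0.0038, 0.2111]
tcp_rot: [[-0.991, -0.136, -0.0], [-0.136, 0.991, -0.001], [0.0, -0.0, -1.0]]
ft_force: [-0.3, 0.5, -0.6]
gripper_width: 0.0004
```

```bash
python3 - <<'E'
from h import *
grab('scene','s4')
a=cv2.imread('pics/s4.png')[20:270,180:480]; cv2.imwrite('pics/s4c.png',cv2.resize(a,None,fx=2.4,fy=2.4))
E
```

```text
(no output)
```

View pics/s4c.png

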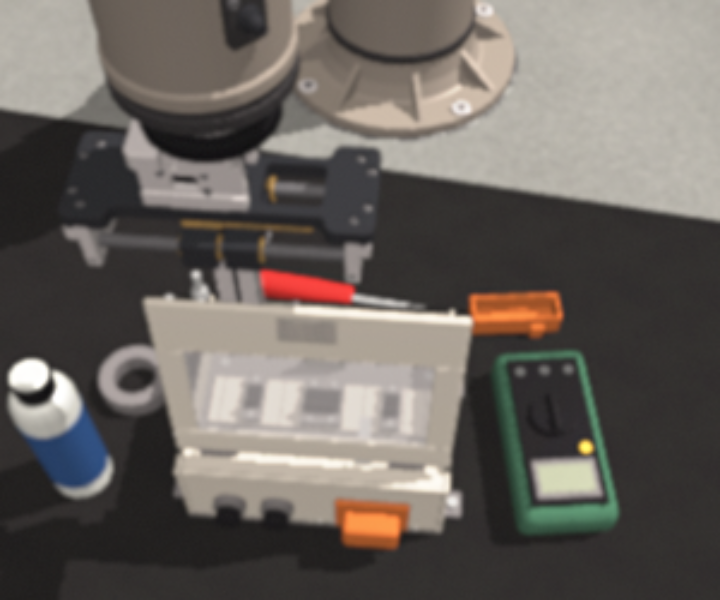

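Request:
{"fn": "apply_moves", "kwargs": {
  "jaw": [0, 0, 0, 0, 0, 0, 0, 0],
  "dp": [
    [-0.9, 0, 0.2],
    [-0.9, 0, 0.2],
    [-0.9, 0, 0.2],
    [-0.9, 0, 0],
    [-0.8, 0, 0],
    [-0.5, 0, 0],
    [0, 0, 0],
    [0, 0, 0]
  ],
  "turn": [0, 0, 0, 0, 0, 0, 0, 0]
}}

```text
clock: 9.78
eef_pos: [0.6278, 0.0027, 0.2054]
tcp_rot: [[-0.991, -0.135, -0.0], [-0.135, 0.991, 0.0], [0.0, 0.0, -1.0]]
ft_force: [0.3, -0.4, -0.8]
gripper_width: 0.0004
```

```bash
python3 - <<'E'
from h import *
grab('scene','s5')
a=cv2.imread('pics/s5.png')[20:270,180:480]; cv2.imwrite('pics/s5c.png',cv2.resize(a,None,fx=2.4,fy=2.4))
E
```

```text
(no output)
```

View pics/s5c.png

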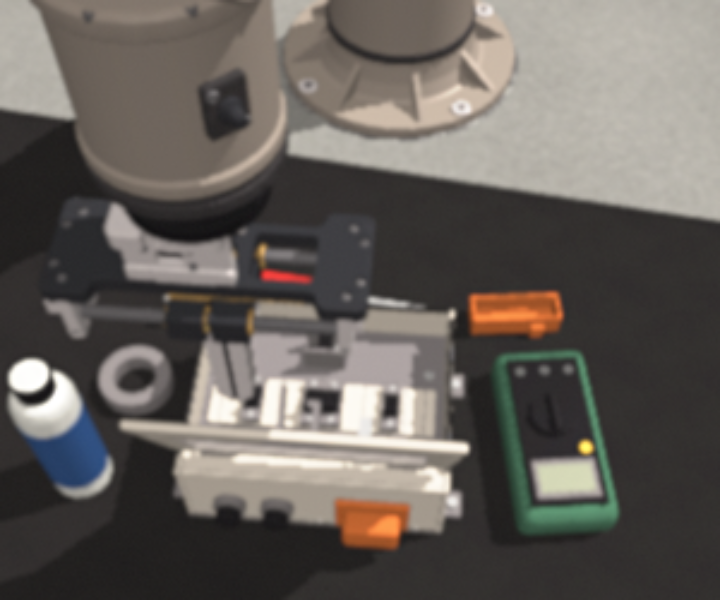

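Request:
{"fn": "apply_moves", "kwargs": {
  "jaw": [0, 0, 0, 0, 0, 0, 0],
  "dp": [
    [1.5, 0, 0],
    [2, 0, 0],
    [2, 0, 0],
    [0, 1.5, 0],
    [0, 3, 0],
    [0, 0, 0],
    [0, 0, 0]
  ],
  "turn": [0, 0, 0, 0, 0, 0, 0]
}}

```text
clock: 10.7
eef_pos: [0.5673, 0.04, 0.2054]
tcp_rot: [[-0.991, -0.136, 0.0], [-0.136, 0.991, -0.0], [-0.0, -0.0, -1.0]]
ft_force: [-0.3, -0.4, -0.0]
gripper_width: 0.0005
```

```bash
python3 - <<'E'
from h import *
grab('scene','s6');grab('wrist','w6')
a=cv2.imread('pics/s6.png')[20:270,180:480]; cv2.imwrite('pics/s6c.png',cv2.resize(a,None,fx=2.4,fy=2.4))
E
```

```text
(no output)
```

View pics/s6c.png

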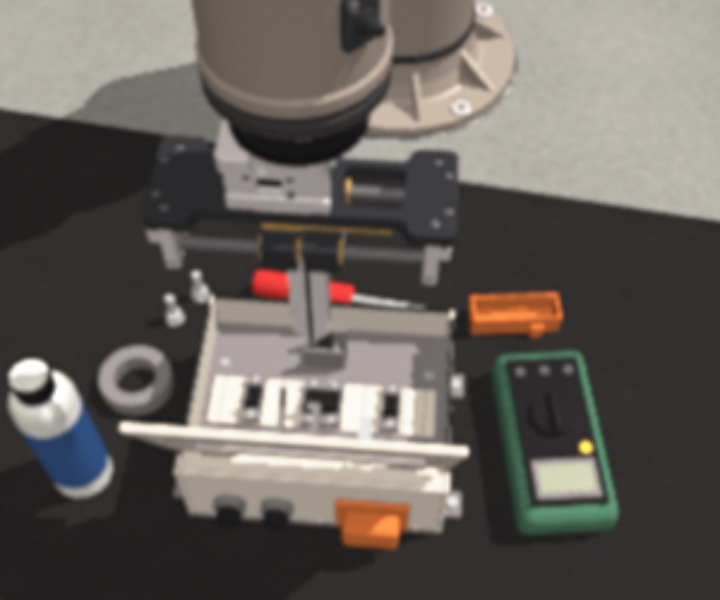

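View pics/w6.png

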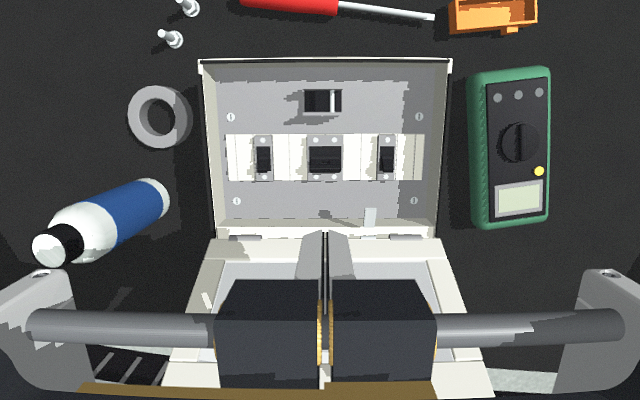

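```bash
python3 - <<'E'
from h import *
np.set_printoptions(precision=4,suppress=True)
a=cv2.imread('pics/w6.png')[120:190,240:410]; cv2.imwrite('pics/w6c.png',cv2.resize(a,None,fx=4.6,fy=4.6,interpolation=cv2.INTER_CUBIC))
d=load('w6'); c=np.array([.537,.036]); ux=np.array([.991,.135]);uy=np.array([-.135,.991])
for u,v in [(325,150),(325,155),(325,160),(325,164),(325,167),(325,172),(263,160),(386,160),(325,176),(316,141),(335,141)]:
    p=px(d,u,v,win=0); q=p[:2]-c; print(u,v,p,'box',q@ux,q@uy)
E
```

```text
325 150 [0.53   0.0339 0.0608] box -0.007228152609134263 -0.0011128804970533905
325 155 [0.5347 0.0346 0.0615] box -0.0024833699541363823 -0.0011182249576211724
325 160 [0.5395 0.0352 0.0617] box 0.002334777485752681 -0.0011230003561264203
325 164 [0.5421 0.0355 0.07  ] box 0.004947670833473122 -0.0011378988376290512
325 167 [0.5447 0.0359 0.0713] box 0.007607685179916602 -0.0011422189870668484
325 172 [0.5496 0.0366 0.0704] box 0.012557602274784915 -0.001145360590657163
263 160 [ 0.5471 -0.0241  0.0636] box 0.0019091952839833182 -0.060953654154663056
386 160 [0.5313 0.0936 0.0633] box 0.002097965212612216 0.057810147790381405
325 176 [0.5556 0.0374 0.059 ] box 0.018618867623197602 -0.0011336712208210706
316 141 [0.5226 0.0242 0.0607] box -0.01584497896734626 -0.009732514301276876
335 141 [0.5203 0.0423 0.0593] box -0.01569696550969984 0.00852774131719918
```

View pics/w6c.png

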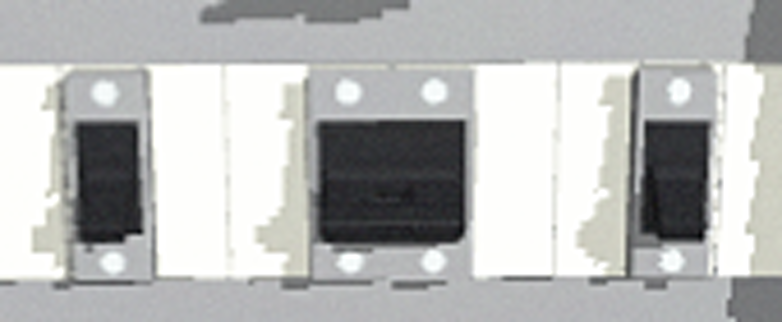

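Request:
{"fn": "apply_moves", "kwargs": {
  "jaw": [0, 0, 0, 0, 0, 0, 0],
  "dp": [
    [0, 0, 2],
    [0, 0, 4],
    [0, 0, 4],
    [0, 0, 2.5],
    [0, 0, 1.3],
    [0, 0, 0],
    [0, 0, 0]
  ],
  "turn": [0, 0, 0, 0, 0, 0, 0]
}}

```text
clock: 11.68
eef_pos: [0.568, 0.0398, 0.0684]
tcp_rot: [[-0.991, -0.135, 0.001], [-0.135, 0.991, 0.0], [-0.001, 0.0, -1.0]]
ft_force: [-0.8, -0.5, -0.4]
gripper_width: 0.0002
```

```bash
python3 - <<'E'
from h import *
grab('wrist','w7')
a=cv2.imread('pics/w7.png')[100:300,180:480]; cv2.imwrite('pics/w7c.png',cv2.resize(a,None,fx=2.6,fy=2.6))
E
```

```text
(no output)
```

View pics/w7c.png

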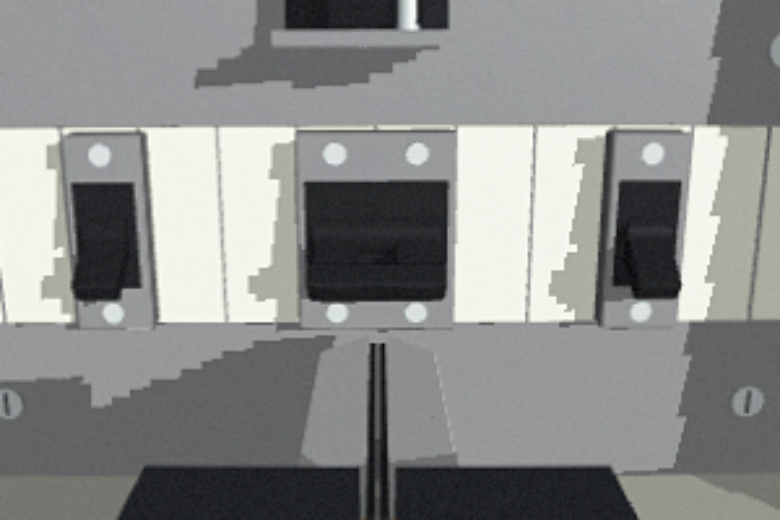

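Request:
{"fn": "apply_moves", "kwargs": {
  "jaw": [0, 0, 0, 0, 0, 0, 0, 0],
  "dp": [
    [0, 0, 0.2],
    [0.4, 0, 0],
    [0.4, 0, 0],
    [0.3, 0, 0],
    [0.3, 0, 0],
    [0.3, 0, 0],
    [0.2, 0, 0],
    [0, 0, 0]
  ],
  "turn": [0, 0, 0, 0, 0, 0, 0, 0]
}}

```text
clock: 12.72
eef_pos: [0.5485, 0.0374, 0.0655]
tcp_rot: [[-0.991, -0.135, 0.0], [-0.135, 0.991, 0.0], [-0.0, 0.0, -1.0]]
ft_force: [2.9, 0.6, 2.6]
gripper_width: 0.0008
```

```bash
python3 - <<'E'
from h import *
grab('wrist','w8')
a=cv2.imread('pics/w8.png')[100:300,180:480]; cv2.imwrite('pics/w8c.png',cv2.resize(a,None,fx=2.6,fy=2.6))
E
```

```text
(no output)
```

View pics/w8c.png

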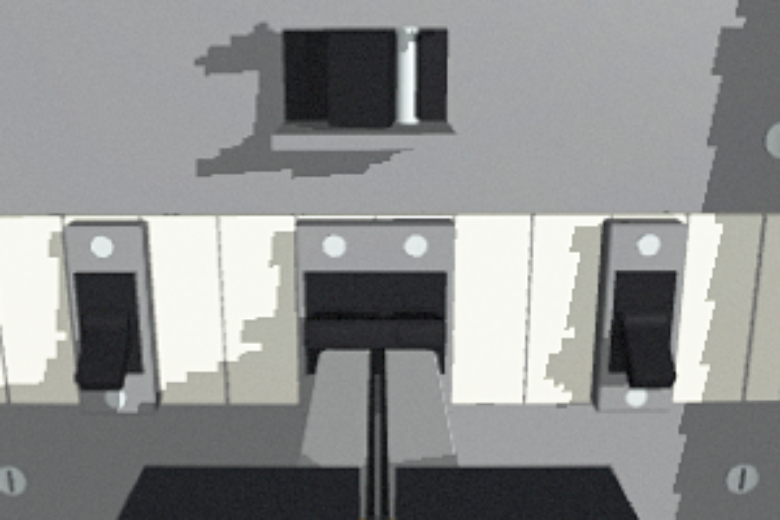

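Request:
{"fn": "apply_moves", "kwargs": {
  "jaw": [0, 0, 0, 0, 0, 0],
  "dp": [
    [0.2, 0, 0],
    [0.2, 0, 0],
    [0.15, 0, 0],
    [0.1, 0, 0],
    [0, 0, 0],
    [0, 0, 0]
  ],
  "turn": [0, 0, 0, 0, 0, 0]
}}

```text
clock: 13.52
eef_pos: [0.5423, 0.0365, 0.0654]
tcp_rot: [[-0.991, -0.136, 0.001], [-0.136, 0.991, -0.0], [-0.001, -0.0, -1.0]]
ft_force: [5.8, -0.3, -0.9]
gripper_width: 0.0003
```

```bash
python3 - <<'E'
from h import *
grab('wrist','w9')
a=cv2.imread('pics/w9.png')[100:300,180:480]; cv2.imwrite('pics/w9c.png',cv2.resize(a,None,fx=2.6,fy=2.6))
E
```

```text
(no output)
```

View pics/w9c.png

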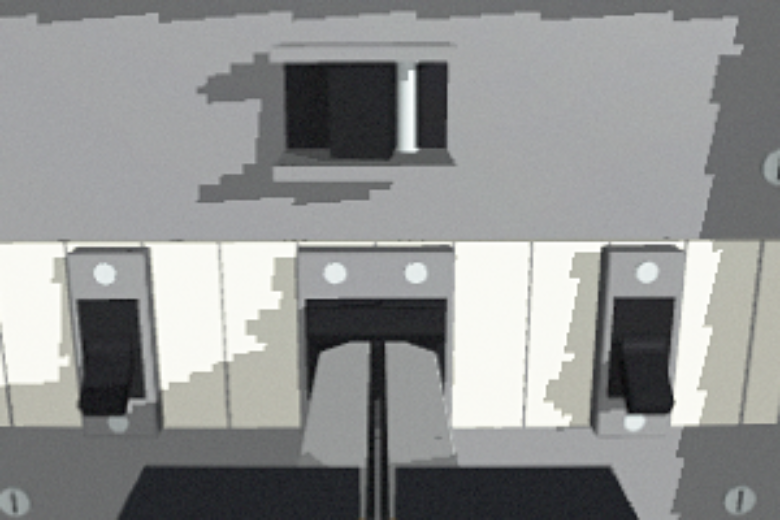

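Request:
{"fn": "apply_moves", "kwargs": {
  "jaw": [0, 0, 0, 0],
  "dp": [
    [0.15, 0, 0],
    [0.15, 0, 0],
    [0, 0, 0],
    [0, 0, 0]
  ],
  "turn": [0, 0, 0, 0]
}}

```text
clock: 14.08
eef_pos: [0.5416, 0.0363, 0.0659]
tcp_rot: [[-0.991, -0.136, 0.005], [-0.136, 0.991, 0.0], [-0.005, -0.001, -1.0]]
ft_force: [15.3, 0.8, -6.7]
gripper_width: 0.0007
```

```bash
python3 - <<'E'
from h import *
grab('wrist','w10')
a=cv2.imread('pics/w10.png')[100:300,180:480]; cv2.imwrite('pics/w10c.png',cv2.resize(a,None,fx=2.6,fy=2.6))
E
```

```text
(no output)
```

View pics/w10c.png

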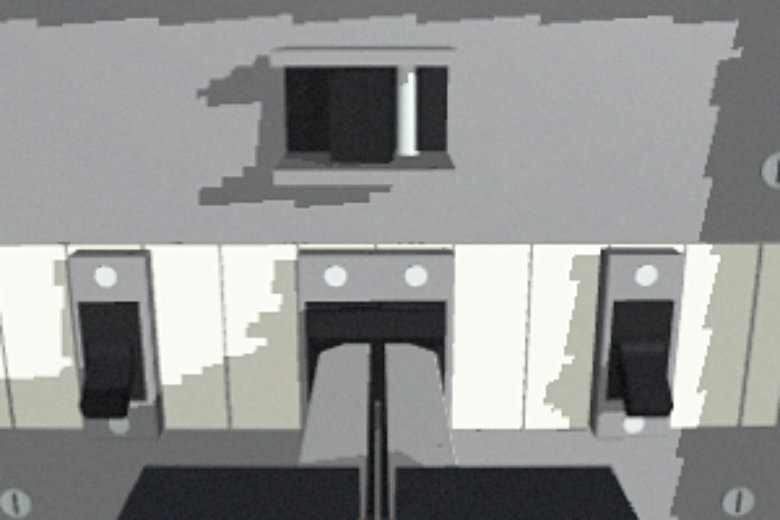

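Request:
{"fn": "apply_moves", "kwargs": {
  "jaw": [0, 0, 0, 0, 0, 0, 0, 0, 0, 0, 0, 0],
  "dp": [
    [-0.4, 0, 0],
    [-0.6, 0, 0],
    [-0.6, 0, 0],
    [0, 0, 0],
    [0, 0, -2],
    [0, 0, -4],
    [0, 0, -4],
    [0, 0, -4],
    [0, 0, -4],
    [0, 0, -3],
    [0, 0, 0],
    [0, 0, 0]
  ],
  "turn": [0, 0, 0, 0, 0, 0, 0, 0, 0, 0, 0, 0]
}}

```text
clock: 15.62
eef_pos: [0.5544, 0.0383, 0.2747]
tcp_rot: [[-0.991, -0.136, -0.001], [-0.136, 0.991, -0.0], [0.001, 0.0, -1.0]]
ft_force: [-0.3, 0.2, 0.3]
gripper_width: 0.0004
```

```bash
python3 - <<'E'
from h import *
np.set_printoptions(precision=4,suppress=True)
d=grab('wrist','w11');grab('top','t11');grab('scene','s11')
a=cv2.imread('pics/w11.png')[80:220,200:450]; cv2.imwrite('pics/w11c.png',cv2.resize(a,None,fx=3.1,fy=3.1,interpolation=cv2.INTER_CUBIC))
a=cv2.imread('pics/s11.png')[20:270,180:480]; cv2.imwrite('pics/s11c.png',cv2.resize(a,None,fx=2.4,fy=2.4))
E
```

```text
(no output)
```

View pics/w11c.png

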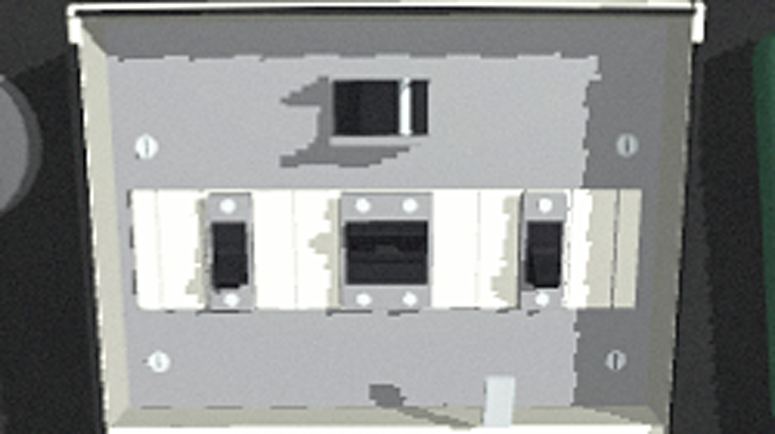

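View pics/s11c.png

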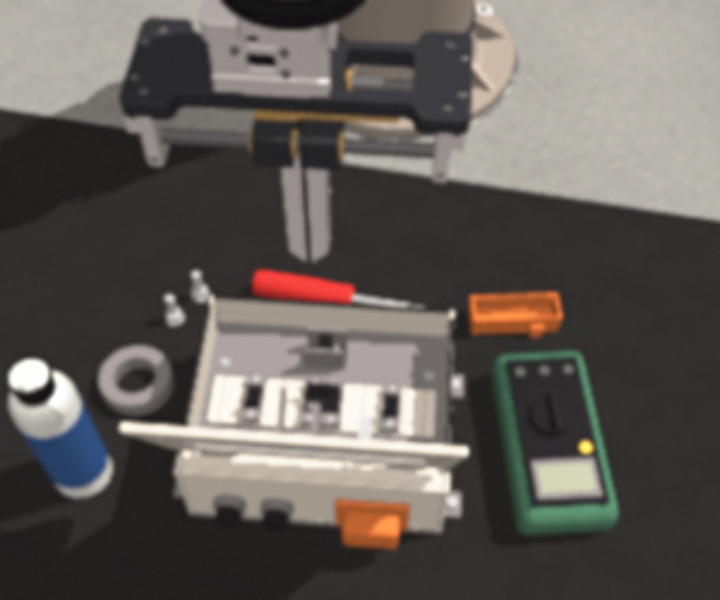

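```bash
python3 - <<'E'
from h import *
np.set_printoptions(precision=4,suppress=True)
d=load('w11'); c=np.array([.537,.036]); ux=np.array([.991,.135]);uy=np.array([-.135,.991])
for u in (316,333,273,376):
  print(u)
  for v in range(146,178,2):
    p=px(d,u,v,win=0); q=p[:2]-c; print('  ',v,round(1e3*(q@ux),1),round(1e3*(q@uy),1),round(1e3*p[2],1))
E
```

```text
316
   146 -17.1 -11.0 60.3
   148 -14.7 -11.0 59.5
   150 -12.4 -11.0 59.6
   152 -11.3 -10.8 70.0
   154 -9.0 -10.8 70.2
   156 -6.8 -10.8 71.3
   158 -4.1 -10.9 68.0
   160 -1.1 -11.0 63.4
   162 1.2 -11.0 64.0
   164 4.1 -11.1 60.0
   166 nan nan nan
   168 8.9 -11.2 59.9
   170 11.3 -11.2 60.3
   172 13.7 -11.2 60.1
   174 16.0 -11.2 61.2
   176 18.6 -11.3 59.8
333
   146 -17.0 8.9 59.7
   148 -14.6 8.9 58.4
   150 -12.1 9.0 57.6
   152 -11.3 8.7 70.9
   154 -9.0 8.7 70.0
   156 -6.9 8.6 72.1
   158 -3.9 8.8 67.1
   160 -1.4 8.8 65.5
   162 1.6 9.0 61.5
   164 4.0 9.0 60.9
   166 6.3 9.0 61.3
   168 8.8 9.0 61.1
   170 11.5 9.1 59.0
   172 13.8 9.1 59.9
   174 16.5 9.1 58.4
   176 18.4 9.1 61.1
273
   146 -17.3 -61.3 60.5
   148 -14.8 -61.7 58.9
   150 -12.5 -61.6 59.8
   152 -10.3 -61.6 60.5
   154 -7.9 -61.7 60.6
   156 -5.5 -61.8 60.4
   158 -3.2 -61.9 60.6
   160 -1.0 -61.8 61.6
   162 1.4 -61.9 61.7
   164 3.2 -61.4 65.5
   166 5.2 -61.1 67.7
   168 7.2 -60.9 69.8
   170 9.3 -60.7 71.4
   172 11.7 -60.9 71.1
   174 16.1 -62.7 59.8
   176 18.8 -63.0 58.5
376
   146 -17.3 59.1 61.6
   148 -14.7 59.5 59.4
   150 -12.3 59.7 58.5
   152 -10.2 59.5 60.6
   154 -7.8 59.6 60.7
   156 -5.3 59.8 59.5
   158 -3.3 59.5 61.9
   160 -1.0 59.6 62.3
   162 1.5 59.7 61.8
   164 3.2 59.2 65.8
   166 5.2 58.9 68.0
   168 7.4 58.9 69.0
   170 9.4 58.6 71.2
   172 11.9 58.8 70.3
   174 16.3 60.6 59.6
   176 18.2 60.3 62.1
  return _methods._mean(a, axis=axis, dtype=dtype,
  ret = ret.dtype.type(ret / rcount)
```

View pics/t11.png

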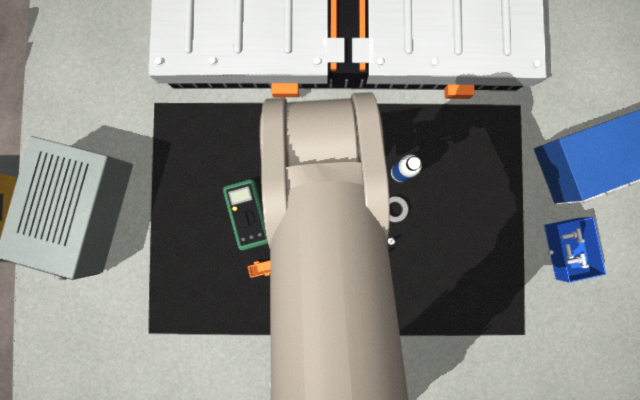

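```bash
python3 -c "
from workcell import manip
print(manip.observe()['ft_force'],manip.finish_job())"
```

```text
the job is handed in; nothing more can be done
[ 0.35266623 -0.56892593  0.07907148] None
```

The battery is isolated: the flap stays open by itself, the wide main breaker is off, and both narrow breakers are still on. I handed the job in at about 16 s, with the arm clear of everything.

- **Flap latch:** I pressed the ribbed patch in by about 4.5 mm with roughly 2.5 N. When I lifted away, the flap stood ajar at about 0.45 rad, measured in the wrist picture.
- **Flap open:** I pushed its free edge up and back with the shut fingertips until it fell open. After I backed off, the pictures showed it staying open; I did not measure its final angle.
- **Main breaker:** It was in the middle place of the row. I pushed its toggle to the front until it stopped. The push at the stop rose to about 15 N sideways at the fingertip, more than the toggle itself needs but well under the limits.
- **Last checks:** By depth, the main toggle's tip is about 9–11 mm in front of its pivot and 71 mm above the bench. That mirrors the two narrow toggles, which still lean back. The wrist force read about zero.
- **Bystanders:** They look unmoved in the last pictures. The arm hid the screwdriver and one bolt in the top view, so I checked those only in the scene view.

No check failed or disagreed.

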